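Load the bench scale's battery and click its cover shut

ROBOT

A 7-joint arm with a two-finger parallel gripper is mounted at the origin on the work surface. World frame = base frame: x ahead of the robot, y to its left, z up, the work surface at z = 0. Lengths are in mm, angles in rad, forces in N, time in s.
With the tool pointing down it reaches from about 400 to 875 mm from the base axis. Payload 4.4 kg.
Tool frame: the origin (TCP) lies between the finger pads; the fingertips stand 22 mm ahead of it and the grasp point (between the pads) lies 3 mm ahead of it; z points along the fingers, y is the line along which they close (so a half turn about z gives the same grasp; the last joint's range is limited). The gripper opens to 85 mm and grips with 20 to 120 N. Pads are 22 mm wide; open, the fingers measure 114 mm over their backs; the gripper's body (76 mm by 85 mm) begins 54 mm behind the grasp point. The pads swing forward as they close: fully open they stand 13 mm farther back than shut.
Start: joints at [-1.196, 0.628, 0.038, 1.517, -0.027, 0.996, -0.02], TCP at [277.311, 587.891, 253.313] pointing down, gripper open.
Joint ranges: [-3.06, 3.06], [-0.37, 2.12], [-1.25, 1.32], [0.18, 2.47], [-1.1, 4.24], [0.23, 1.98], [-2.94, 2.94]. Speed limits (rad/s): [2.57, 2.57, 3.14, 3.14, 3.14, 3.14, 3.14].

INTERFACE

Orientations are given as [roll, pitch, yaw] about the fixed x, y, z axes, in that order (R = Rz(yaw) Ry(pitch) Rx(roll)).
In Python, from cell import ctrl gives the robot as it stands.
- The arm moves only by the tool step_arm, never from a script. Its argument "plan" is a list of rows, each an object of numbers: "dx", "dy", "dz": the shift along the tool's x, y, z scaled (see below); "ax", "ay", "az": the turn, a rotation vector about the tool's x, y, z scaled (see below); "gripper": the opening, from 0 (shut) to 1 (fully open). A call has 1 to 20 rows; each row shifts and turns the commanded pose from where the row before left it, along the tool's axes as they then stand; what a row does not reach is not made up. The controller multiplies each number of a shift by 0.3 m and each number of a turn by 90 degrees. A row lasts 1/8 s, in which the tool goes at most 62.5 mm and 10.7 degrees, less where a joint would pass 70% of its speed; a pose out of reach is approached as far as the arm can. A call with a number of a shift or a turn outside -1 to 1 is refused whole. A call with a gripper value outside its range is refused whole. The fingers move at their own pace and stop on an object; the grip force is fixed at half the most. Time passes only in rows, so rows that do not move let the fingers close. It gives the time, the measured TCP pose, the force, the opening and the grip force at its end, in the units of the state.
- ctrl.read_state(): the state, without advancing time (a new reading comes with each control period).
- ctrl.get_image(name): name is "scene" or "side" or "wrist"; returns a dict with "color" (420x560x3 uint8, red, green, blue), "range_z" (420x560 float32, mm along the optical axis (not along the pixel's ray), 0 where there is no reading), "fx", "fy", "cx", "cy" (pixels), "T" (4x4, takes a point from camera to world coordinates); the wrist camera has in their place "T_tool_cam" (4x4, takes a point from camera to tool coordinates, whose origin is the TCP and whose axes are the flange's). Camera axes: x right, y down, z forward; pixel columns grow to the right and rows downward; lengths in mm; the calibration is good to about 2 mm. The wrist camera is an equidistant fisheye: a pixel r from the principal point sees the ray r / f radians off the axis. A picture is of the moment at which its call begins: read the wrist's pose just before it.
- ctrl.finish_job(): hands the job in; it is judged then, once.
The state is a dict: "clock": time; "qpos": joint angles; "qd": joint speeds; "tau": joint torques, N m; "eef_pos": TCP position; "tool_rot": TCP orientation; "force": force on the tool from outside, world axes, zero at the start; "torque": the same for the moment, N m; "width": finger opening in mm; "gripper_force": force on a finger pad.
Only numpy, scipy, OpenCV 4.12 (cv2) and the standard library are available. Lean on these libraries where they do the work, as an engineer would, in place of code of your own. Each camera call takes 0.05 s, during which the arm holds its last target. There are 200 camera calls.

TASK

The bench scale is lying upside down. Lay the battery block flat in its open bay, then slide the blue cover along its rails over it, fully home, until the orange springy tab clicks down behind the yellow ledge. Push the cover gently - do not ram it against its end stops - and leave the jar, cup and jar lid where they are.

Things in the scene. Friction and masses are not known exactly. Their poses are not given: they have to be found in the camera images.
- scale: White bench scale fixed on the bench, underside up, 250 x 180 mm, its flat white deck 46 mm above the bench. Origin: centre of its footprint at bench level; z up; the cover closes towards its +x. On the deck, two grey rails along x hold the cover down: lips at |y| 24 to 34 mm, x -117 to 58 mm, tops 11 mm above the deck. Rubber feet 24 mm wide, 8 mm high at x +-100, y +-65 mm.
- bay_floor (a point): Centre of the floor of the rectangular battery bay, 20 mm below the deck, at x = 20, y = 0 mm of the scale. Bay 49 mm along the scale's x by 33 mm across, with 45 degree lead-in edges that widen the mouth by 3 mm on every side. Axes as the scale's.
- cover_home (a point): Point at deck level (x = 20, y = 0 mm of the scale) where the cover's origin lies when its leading edge touches the two black end stops (x = 51 mm of the scale). Axes as the scale's. The tab drops behind the ledge 1.5 to 3.5 mm before that; the closed cover keeps about 1.5 mm of play.
- ledge (a point): Top of the far edge of the yellow ledge on the deck: 16 mm wide, 3 mm high, ramped about 31 degrees on its -x side, steep on its +x side, from x = 56 to 61.5 mm of the scale. Axes as the scale's.
- cover: Blue sliding cover, loose but captive in the scale's rails: plate 62 mm along x, 54 mm wide, 7 mm thick, about 60 g, about 1 mm of play in the rails sideways and upward. Origin: centre of its underside; x towards closing (same way as the scale's x). It starts 76 to 84 mm short of home, the bay uncovered.
- grip_ridge (a point): Centre of the ribbed grip ridge on the cover, 14 mm behind (-x) the cover's origin, 14 mm above its underside: ridge 12 mm along x, 30 mm across, standing from 7 to 21 mm above the cover's underside. Pinch it from above or push it from behind. Axes as the cover's.
- tab (a joint): Bending angle (rad) of the orange springy tab, 18 mm long, 14 mm wide, in the middle of the cover's leading (+x) edge; 0 when straight, some 0.1 while its nose, 14 mm ahead of that edge, rides over the ledge. Riding up starts about 9 mm before home and takes a push that grows to 8 to 18 N, then suddenly falls by several N at the click. Once it has clicked, no more push is needed.
- battery: Loose battery block with copper wrap and black ends, 44 (x) x 28 (y) x 18 (z) mm, 35 to 70 g, lying flat on the bench. Origin: centre of its underside, z up. It may lie in the bay either way round (long side along the scale's x).
- jar: White closed jar, 68 mm diameter, 75 mm high, standing on the bench; leave it alone. Origin: centre of its underside.
- cup: Clear plastic cup, 72 mm diameter, 70 mm high; leave it alone. Origin: centre of its underside.
- lid: Loose red jar lid lying flat on the bench, 68 mm diameter, 14 mm high; leave it alone. Origin: centre of its underside.
- stops: Two black rubber-faced end stops fixed on the deck between the rails, either side of the tab's path: each 7 x 15 mm, 7.6 mm high, faces at x = 51 mm of the scale, y +-13 to +-28 mm. They stop the cover's leading edge; they give about 1 mm and must not be pressed with more than 22 N. Origin and axes: the scale's.
Mind the look-alikes: they are no part of the job. Leave any turquoise or white look-alike of the battery alone. Of the things shaped like the cover, the blue one is meant.

How it is judged (in metres and radians):
On the way, in this order (a step that is already met when the one before it is completed fails the run):
1. the battery lies flat on the floor of the bay (z of battery in the frame of bay_floor below 0.002 m and horizontal distance between battery and bay_floor below 0.005 m), for 0.2 s.
2. the cover is slid home with its tab dropped behind the ledge (x of cover in the frame of cover_home above -0.0023 m and value of joint tab below 0.04 rad), for 0.2 s.
At the end, for the whole second after the job is handed in: The battery lies on the bay floor (underside within 2 mm of it, centre within 5 mm), the cover is within 2.3 mm of the point where it meets the end stops with the tab straight again (under 0.04 rad) behind the ledge, both at rest and released (all of step 1 and all of step 2 and linear speed of each of cover, battery below 0.01 m/s); the robot touches nothing.
It fails at once if the cover is rammed: more than 22 N between it and the end stops (contact force between cover and stops above 22 N).
It fails at once if the jar is pushed more than 20 mm or tipped over (distance of jar from where it was at the start of the episode above 0.02 m or angle between jar's own z axis and vertical above 0.4 rad).
It fails at once if the cup is pushed more than 20 mm or tipped over (distance of cup from where it was at the start of the episode above 0.02 m or angle between cup's own z axis and vertical above 0.4 rad).
It fails at once if the jar lid is pushed more than 20 mm (distance of lid from where it was at the start of the episode above 0.02 m).
It also fails if it takes over 67 s, if anything falls off the work surface, if the arm or the gripper's body presses on something with over 40 N, if the wrist force passes 120 N, or if a joint passes its speed limit or range.

## Working session

There is one attempt and no reset: what is moved stays moved. The work goes in short steps, Python scripts to look and compute and a tool call to move; the robot and the scene stay as the last step left them, time stands still between calls to the robot, and variables do not carry over. Pictures are saved under pics/ and viewed, at most 13 in all, crops included, and the job is handed in when it is done.

Besides the shell and the picture viewer there is one more tool, called after "Request:" as name(argument=value, ...), one argument or row to a line, values as JSON. step_arm: Moves the arm, as the interface text tells. Shifts and turns lie within -1 to 1; 1 stands for 0.3 m of shift or 90 degrees of turn. Its arguments: {"type":"object","properties":{"plan":{"type":"array"}},"required":["plan"]}

```bash
mkdir -p pics
cat > h.py <<'E'
import numpy as np, cv2, pickle
from cell import ctrl
def grab(n):
    s=ctrl.read_state(); im=ctrl.get_image(n); im['state']=s
    pickle.dump(im,open(f'{n}.pkl','wb')); return im
def save(im,name,crop=None,scale=1):
    c=im['color'][...,::-1]
    if crop: c=c[crop[1]:crop[3],crop[0]:crop[2]]
    cv2.imwrite('pics/'+name,cv2.resize(c,None,fx=scale,fy=scale,interpolation=cv2.INTER_CUBIC))
E
python3 - <<'E'
from h import *
a=grab('scene'); b=grab('side')
save(a,'scene.png'); save(b,'side.png')
print(ctrl.read_state()); print(a['T'],a['fx'],a['cx'],a['cy']);print(b['T'])
E
```

```text
{'clock': 0.1, 'qpos': array([-1.19575746,  0.62926006,  0.03844145,  1.51825497, -0.02697282,
        0.99630641, -0.02000921]), 'qd': array([-0.00014622, -0.00353854,  0.00223816, -0.0022791 , -0.00061764,
       -0.00172775, -0.00010668]), 'tau': array([ 4.02873207e-03, -5.64532042e+01,  1.23024892e+00, -1.93972188e+01,
        1.10810436e-02,  5.40818553e-03, -1.08274281e-05]), 'eef_pos': array([277.10954851, 587.39829617, 252.48096934]), 'tool_rot': array([-3.13988220e+00,  3.82394341e-05,  2.70076237e+00]), 'force': array([ 0.00200603,  0.48870603, -0.25056399]), 'torque': array([0.02566097, 0.03639179, 0.00528122]), 'gripper_force': 0.0, 'width': 85.35918397448029}
[[ 5.84314198e-01  5.03891310e-01 -6.36137143e-01  1.23302339e+03]
 [ 8.11263516e-01 -3.82685821e-01  4.42044195e-01 -3.86915309e+02]
 [-2.06984363e-02 -7.74367555e-01 -6.32397394e-01  7.04658591e+02]
 [ 0.00000000e+00  0.00000000e+00  0.00000000e+00  1.00000000e+00]] 385.6650539032199 275.0469256022047 205.44727098249828
[[-9.94639213e-01 -8.43933722e-02  5.97544548e-02  5.16032526e+02]
 [-1.03065464e-01  7.62214701e-01 -6.39066710e-01  7.65614141e+02]
 [ 8.38727086e-03 -6.41799430e-01 -7.66826672e-01  9.75878416e+02]
 [ 0.00000000e+00  0.00000000e+00  0.00000000e+00  1.00000000e+00]]
```

View pics/scene.png

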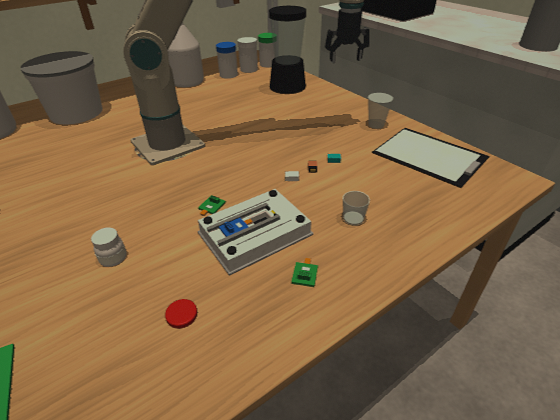

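View pics/side.png

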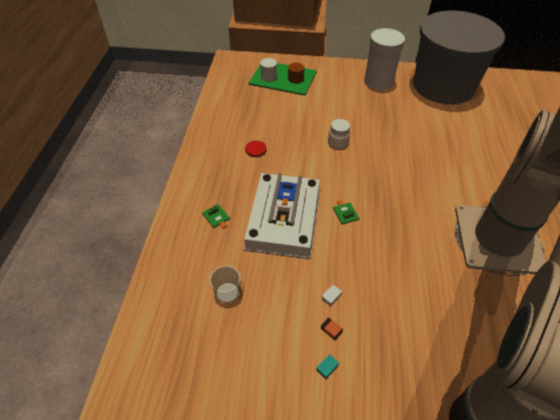

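The scene view shows possible batteries: white (291,176), copper with black ends (312,167) and turquoise (334,158). I choose the copper one, at (332,328) in the side view. Cover look-alikes are the green ones at (211,204) and (305,272); the blue one sits in the rails at (235,228). The jar is at (108,247), the cup at (355,208) and the lid at (181,313).

```bash
cat >> h.py <<'E'
def ray(im,uv,z):
    uv=np.atleast_2d(np.float64(uv)); d=np.c_[(uv[:,0]-im['cx'])/im['fx'],(uv[:,1]-im['cy'])/im['fy'],np.ones(len(uv))]@im['T'][:3,:3].T
    o=im['T'][:3,3]; return o+d*((z-o[2])/d[:,2])[:,None]
def blobs(mask,off,amin=15):
    n,l,st,c=cv2.connectedComponentsWithStats(mask.astype(np.uint8))
    return [(c[i]+off,st[i,4]) for i in range(1,n) if st[i,4]>=amin]
E
python3 - <<'E'
from h import *
b=pickle.load(open('side.pkl','rb')); a=pickle.load(open('scene.pkl','rb'))
for nm,im,sc,bt in (('side',b,(240,165,330,260),(318,314,348,344)),('scene',a,(195,185,315,272),(304,157,322,176))):
    x0,y0,x1,y1=sc; c=im['color'][y0:y1,x0:x1].astype(int)
    for p,n in blobs(c.max(2)<45,(x0,y0),12): print(nm,'foot',p.round(1),n,ray(im,p,54).round(1))
    x0,y0,x1,y1=bt; c=im['color'][y0:y1,x0:x1].astype(int); h=cv2.cvtColor(im['color'][y0:y1,x0:x1],cv2.COLOR_RGB2HSV)
    m=((h[...,0]<9)&(h[...,1]>150)&(h[...,2]>90))
    for p,n in blobs(m,(x0,y0)): print('copper',p,n,ray(im,p,15).round(1))
    for p,n in blobs(c.max(2)<50,(x0,y0),5): print('black',p,n,ray(im,p,15).round(1))
x=np.hstack([cv2.resize(b['color'][290:380,290:370],(480,540),interpolation=2),cv2.resize(a['color'][150:186,285:305+3],(0,0),fx=13,fy=15)])
cv2.imwrite('pics/c.png',cv2.resize(b['color'][170:380,230:350],(343,600),interpolation=2)[...,::-1])
E
```

```text
side foot [266.3 177.5] 22 [[ 647.4 -107.1   54. ]]
side foot [311.4 182.8] 23 [[ 517.6 -100.6   54. ]]
side foot [282.1 214.2] 40 [[588.2  22.8  54. ]]
side foot [253.1 232.6] 29 [[656.3  91.6  54. ]]
side foot [302.8 239.1] 30 [[527.1  98.2  54. ]]
black [324.80769231 323.65384615] 26 [[458.9 304.5  15. ]]
black [337.1 335.3] 10 [[429.8 329.9  15. ]]
scene foot [272.6 193.1] 36 [[530.4  94.2  54. ]]
scene foot [212.7 200.1] 15 [[457.  -54.2  54. ]]
scene foot [257.3 210.1] 39 [[566.1  19.4  54. ]]
scene foot [299.8 218.2] 44 [[658.6  88.1  54. ]]
scene foot [207.4 220. ] 46 [[ 521.3 -104.8   54. ]]
scene foot [259.9 219.8] 28 [[602.3   3.2  54. ]]
scene foot [272.3 220.4] 18 [[623.2  27.2  54. ]]
scene foot [254.7 228.3] 36 [[620.8 -25.   54. ]]
scene foot [213.5 228.1] 15 [[ 558. -107.   54.]]
scene foot [234.2 237.4] 24 [[618.1 -83.   54. ]]
scene foot [231.2 249.9] 57 [[ 650.2 -110.4   54. ]]
black [312.5    167.8125] 32 [[457.3 301.9  15. ]]
```

View pics/c.png

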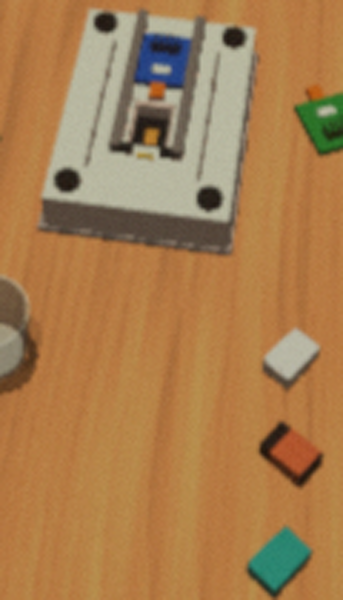

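The crop shows the copper block with black ends at side pixel (332,329), clear of the white and turquoise ones. The scale closes towards world +y, with the ledge at side (281,223). I'm moving above the battery and turning to grip it end to end, so the fingers fit between the rails.

Request:
step_arm(
  plan=[
    {"dx":-0.11,"dy":-0.072,"dz":0.03,"gripper":1},
    {"dx":-0.11,"dy":-0.072,"dz":0.03,"gripper":1},
    {"dx":-0.11,"dy":-0.072,"dz":0.03,"gripper":1},
    {"dx":-0.11,"dy":-0.072,"dz":0.03,"gripper":1},
    {"dx":-0.11,"dy":-0.072,"dz":0.03,"gripper":1},
    {"dx":-0.11,"dy":-0.072,"dz":0.03,"gripper":1},
    {"dx":-0.11,"dy":-0.072,"dz":0.03,"gripper":1},
    {"dx":-0.11,"dy":-0.072,"dz":0.03,"gripper":1},
    {"az":-0.103,"gripper":1},
    {"az":-0.103,"gripper":1},
    {"az":-0.103,"gripper":1},
    {"az":-0.103,"gripper":1},
    {"az":-0.103,"gripper":1},
    {"az":-0.103,"gripper":1},
    {"az":-0.103,"gripper":1},
    {"az":-0.103,"gripper":1},
  ],
)

```text
invalid input
```

```bash
cat >> h.py <<'E'
from scipy.spatial.transform import Rotation as Ro
def wray(im,uv,z):
    uv=np.atleast_2d(np.float64(uv)); f=im['fx']; d=uv-[im['cx'],im['cy']]; r=np.hypot(*d.T)+1e-9; t=r/f
    v=np.c_[d*(np.sin(t)/r)[:,None],np.cos(t)]
    s=im['state']; Tw=np.eye(4); Tw[:3,:3]=Ro.from_euler('xyz',s['tool_rot']).as_matrix(); Tw[:3,3]=s['eef_pos']
    T=Tw@im['T_tool_cam']; d=v@T[:3,:3].T; o=T[:3,3]
    return o+d*((z-o[2])/d[:,2])[:,None]
def tool(dw,s):
    return Ro.from_euler('xyz',s['tool_rot']).as_matrix().T@np.float64(dw)
E
python3 - <<'E'
from h import *
w=grab('wrist'); save(w,'w1.png'); s=w['state']; print(s['eef_pos'],s['tool_rot'],s['qpos'],w['T_tool_cam'],w['fx'])
E
```

```text
[277.10954851 587.39829617 252.48096934] [-3.13988220e+00  3.82394341e-05  2.70076237e+00] [-1.19575746  0.62926006  0.03844145  1.51825497 -0.02697282  0.99630641
 -0.02000921] [[ 7.67355951e-04 -9.62110687e-01 -2.72658096e-01  6.80314167e+01]
 [ 9.99999634e-01  6.35300295e-04  5.72608956e-04 -3.70700211e-01]
 [-3.77693427e-04 -2.72658436e-01  9.62110822e-01 -1.19741094e+02]
 [ 0.00000000e+00  0.00000000e+00  0.00000000e+00  1.00000000e+00]] 325.19226210127806
```

View pics/w1.png

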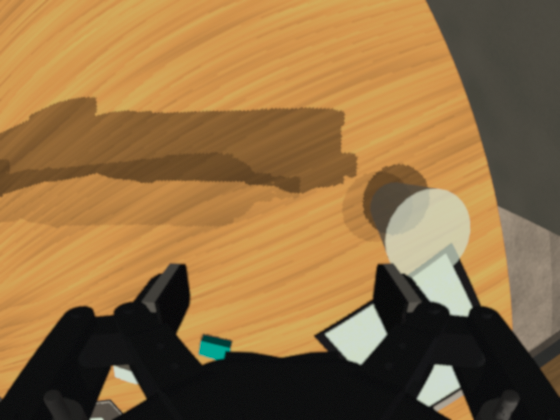

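That move was refused and nothing moved; this frame is from the start pose and only shows the turquoise block at (215,347). I'll retry with every key in each row.

Request:
step_arm(
  plan=[
    {"dx":-0.11,"dy":-0.072,"dz":0.03,"ax":0,"ay":0,"az":0,"gripper":1},
    {"dx":-0.11,"dy":-0.072,"dz":0.03,"ax":0,"ay":0,"az":0,"gripper":1},
    {"dx":-0.11,"dy":-0.072,"dz":0.03,"ax":0,"ay":0,"az":0,"gripper":1},
    {"dx":-0.11,"dy":-0.072,"dz":0.03,"ax":0,"ay":0,"az":0,"gripper":1},
    {"dx":-0.11,"dy":-0.072,"dz":0.03,"ax":0,"ay":0,"az":0,"gripper":1},
    {"dx":-0.11,"dy":-0.072,"dz":0.03,"ax":0,"ay":0,"az":0,"gripper":1},
    {"dx":-0.11,"dy":-0.072,"dz":0.03,"ax":0,"ay":0,"az":0,"gripper":1},
    {"dx":-0.11,"dy":-0.072,"dz":0.03,"ax":0,"ay":0,"az":0,"gripper":1},
    {"dx":0,"dy":0,"dz":0,"ax":0,"ay":0,"az":-0.103,"gripper":1},
    {"dx":0,"dy":0,"dz":0,"ax":0,"ay":0,"az":-0.103,"gripper":1},
    {"dx":0,"dy":0,"dz":0,"ax":0,"ay":0,"az":-0.103,"gripper":1},
    {"dx":0,"dy":0,"dz":0,"ax":0,"ay":0,"az":-0.103,"gripper":1},
    {"dx":0,"dy":0,"dz":0,"ax":0,"ay":0,"az":-0.103,"gripper":1},
    {"dx":0,"dy":0,"dz":0,"ax":0,"ay":0,"az":-0.103,"gripper":1},
    {"dx":0,"dy":0,"dz":0,"ax":0,"ay":0,"az":-0.103,"gripper":1},
    {"dx":0,"dy":0,"dz":0,"ax":0,"ay":0,"az":-0.103,"gripper":1},
  ],
)

```text
clock: 2.15
eef_pos: [442.3, 318.8, 181.1]
tool_rot: [3.142, -0.0, -2.283]
force: [-0.1, -0.2, 0.6]
width: 85.1
gripper_force: 0.0
```

Run:
```python
from h import *
w=grab('wrist'); save(w,'w2.png'); s=w['state']; print(s['clock'],s['eef_pos'],s['tool_rot'],s['qpos'])
```

```text
2.15 [442.28705766 318.76187725 181.10402789] [ 3.14154607e+00 -4.80558370e-04 -2.28292657e+00] [-0.43918736  0.59507582 -0.3575654   1.87822128  0.30158381  0.72156329
  1.46068583]
```

View pics/w2.png

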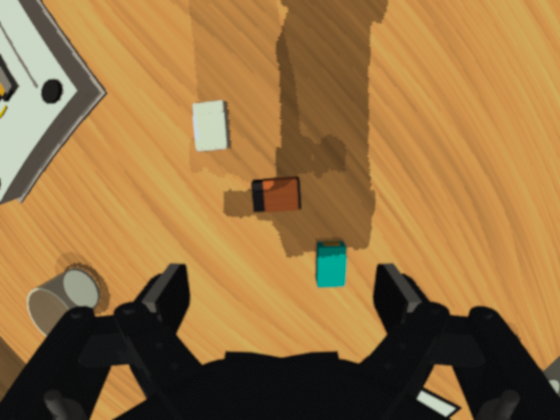

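The wrist view shows the copper block at (275,195), its long axis across the image and so along the closing line. White is at (210,125), turquoise at (331,263), and the cup at (65,290).

Run:
```python
from h import *
w=pickle.load(open('wrist.pkl','rb')); s=w['state']
x0,y0,x1,y1=235,165,315,225
rgb=w['color'][y0:y1,x0:x1]; h=cv2.cvtColor(rgb,cv2.COLOR_RGB2HSV)
red=(h[...,0]<10)&(h[...,1]>150); blk=rgb.max(2)<40
m=cv2.morphologyEx(((red|blk)*255).astype(np.uint8),cv2.MORPH_OPEN,np.ones((3,3)))
c=max(cv2.findContours(m,0,2)[0],key=cv2.contourArea)
P=wray(w,c[:,0]+[x0,y0],17)[:,:2]; r=cv2.minAreaRect(P.astype(np.float32)); print('all',r)
for nm,mm in(('red',red),('blk',blk)):
  c=max(cv2.findContours(mm.astype(np.uint8),0,2)[0],key=cv2.contourArea); 
  print(nm,cv2.boundingRect(c),cv2.minAreaRect(wray(w,c[:,0]+[x0,y0],18)[:,:2].astype(np.float32)))
u,v=275,195; print('range pt', w['range_z'][195,275])
for p in((210,125),(331,263)): print(wray(w,p,17))
c=np.array(r[0]); d=tool(np.r_[c,25]-s['eef_pos'],s); print('tool delta mm',d,'units',d/300)
# scale foot visible
print(wray(w,(52,91),54))
cv2.imwrite('pics/b.png',cv2.resize(w['color'][150:240,220:340],None,fx=5,fy=5,interpolation=2)[...,::-1])
```

```text
all ((457.6072082519531, 302.40692138671875), (21.265201568603516, 8.0996675491333), 48.39229202270508)
red (62, 30, 2, 4) ((429.0577697753906, 324.1721496582031), (2.748905658721924, 0.8939620852470398), 49.95417404174805)
blk (18, 21, 10, 25) ((457.0754699707031, 301.9380187988281), (22.07428741455078, 8.081417083740234), 48.998390197753906)
range pt 289.7024
[[445.18345894 225.10078369  17.        ]]
[[446.58935523 395.80042246  17.        ]]
tool delta mm [  2.29430115 -22.29130083 156.10411016] units [ 0.00764767 -0.07430434  0.52034703]
[[524.38465836  99.37674295  54.        ]]
```

View pics/b.png

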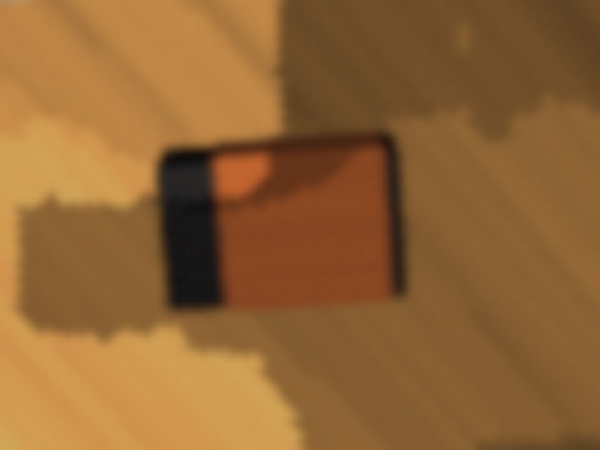

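Run:
```python
from h import *
w=pickle.load(open('wrist.pkl','rb')); s=w['state']
q=np.array([(162,156),(388,141),(404,296),(170,308)])/5+[220,150]
P=wray(w,q,18)[:,:2]; print(P.round(1)); print(np.linalg.norm(np.roll(P,-1,0)-P,axis=1))
e=(P[1]-P[0]+P[2]-P[3]); print('long axis deg',np.degrees(np.arctan2(e[1],e[0])))
c=P.mean(0); d=tool(np.r_[c,30]-s['eef_pos'],s); print(c,d,d/300)
```

```text
[[450.3 287.5]
 [418.3 311.6]
 [434.3 335.1]
 [467.8 309.2]]
[40.01851094 28.49957399 42.35659976 27.93071911]
long axis deg 142.6340027649988
[442.69625727 310.83257942] [  5.66224766  -5.4981741  151.1065104 ] [ 0.01887416 -0.01832725  0.50368837]
```

The top-face corners measure 42 x 28 mm against the given 44 x 28, with the centre at (442.7, 310.8). Descending and gripping near the top of the block.

Request:
step_arm(
  plan=[
    {"dx":0.019,"dy":-0.018,"dz":0.08,"ax":0,"ay":0,"az":-0.038,"gripper":0.75},
    {"dx":0,"dy":0,"dz":0.1,"ax":0,"ay":0,"az":0,"gripper":0.75},
    {"dx":0,"dy":0,"dz":0.1,"ax":0,"ay":0,"az":0,"gripper":0.75},
    {"dx":0,"dy":0,"dz":0.1,"ax":0,"ay":0,"az":0,"gripper":0.75},
    {"dx":0,"dy":0,"dz":0.08,"ax":0,"ay":0,"az":0,"gripper":0.75},
    {"dx":0,"dy":0,"dz":0.047,"ax":0,"ay":0,"az":0,"gripper":0.75},
    {"dx":0,"dy":0,"dz":0,"ax":0,"ay":0,"az":0,"gripper":0.75},
    {"dx":0,"dy":0,"dz":0,"ax":0,"ay":0,"az":0,"gripper":0.4},
    {"dx":0,"dy":0,"dz":0,"ax":0,"ay":0,"az":0,"gripper":0.4},
    {"dx":0,"dy":0,"dz":0,"ax":0,"ay":0,"az":0,"gripper":0.3},
    {"dx":0,"dy":0,"dz":0,"ax":0,"ay":0,"az":0,"gripper":0.3},
    {"dx":0,"dy":0,"dz":0,"ax":0,"ay":0,"az":0,"gripper":0.3},
  ],
)

```text
clock: 3.7
eef_pos: [443.3, 311.6, 30.5]
tool_rot: [-3.141, 0.002, -2.229]
force: [-0.7, -0.1, 6.5]
width: 42.0
gripper_force: 61.4
```

Request:
step_arm(
  plan=[
    {"dx":0,"dy":0,"dz":-0.05,"ax":0,"ay":0,"az":0,"gripper":0.3},
    {"dx":0,"dy":0,"dz":-0.15,"ax":0,"ay":0,"az":0,"gripper":0.3},
    {"dx":0,"dy":0,"dz":-0.15,"ax":0,"ay":0,"az":0,"gripper":0.3},
    {"dx":0,"dy":0,"dz":-0.15,"ax":0,"ay":0,"az":0.1,"gripper":0.3},
    {"dx":0,"dy":0,"dz":0,"ax":0,"ay":0,"az":0.1,"gripper":0.3},
    {"dx":0,"dy":0,"dz":0,"ax":0,"ay":0,"az":0.1,"gripper":0.3},
    {"dx":0,"dy":0,"dz":0,"ax":0,"ay":0,"az":0.1,"gripper":0.3},
    {"dx":0,"dy":0,"dz":0,"ax":0,"ay":0,"az":0.105,"gripper":0.3},
    {"dx":0,"dy":0,"dz":0,"ax":0,"ay":0,"az":0.105,"gripper":0.3},
    {"dx":-0.076,"dy":-0.138,"dz":0,"ax":0,"ay":0,"az":0,"gripper":0.3},
    {"dx":-0.076,"dy":-0.138,"dz":0,"ax":0,"ay":0,"az":0,"gripper":0.3},
    {"dx":-0.076,"dy":-0.138,"dz":0,"ax":0,"ay":0,"az":0,"gripper":0.3},
    {"dx":-0.076,"dy":-0.138,"dz":0,"ax":0,"ay":0,"az":0,"gripper":0.3},
    {"dx":-0.076,"dy":-0.138,"dz":0,"ax":0,"ay":0,"az":0,"gripper":0.3},
    {"dx":-0.076,"dy":-0.138,"dz":0,"ax":0,"ay":0,"az":0,"gripper":0.3},
    {"dx":-0.076,"dy":-0.138,"dz":0,"ax":0,"ay":0,"az":0,"gripper":0.3},
    {"dx":0,"dy":0,"dz":0,"ax":0,"ay":0,"az":0,"gripper":0.3},
    {"dx":0,"dy":0,"dz":0,"ax":0,"ay":0,"az":0,"gripper":0.3},
  ],
)

```text
clock: 5.95
eef_pos: [588.6, 14.9, 179.7]
tool_rot: [3.14, -0.0, 3.096]
force: [-0.5, 1.0, -0.3]
width: 41.9
gripper_force: 61.1
```

Run:
```python
from h import *
w=grab('wrist'); save(w,'w3.png'); s=w['state']; print(s['clock'],s['eef_pos'],s['tool_rot'],s['qpos'],s['width'])
```

```text
5.95 [588.64629426  14.94123855 179.71832125] [ 3.14044930e+00 -2.23490514e-04  3.09637544e+00] [ 0.01554705  0.63149518 -0.13803895  1.76412749  0.11723718  0.7540145
  1.3438136 ] 41.86024713788685
```

View pics/w3.png

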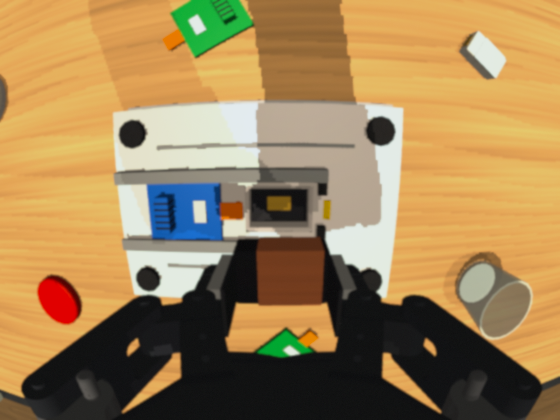

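Wrist view: the bay mouth is centred at (281,206), the blue cover at (185,212) and the ledge at (327,209). The held battery spans columns 257–324, with its lower front edge at row 238. Feet show at (133,134), (381,131) and (148,278).

Run:
```python
from h import *
w=pickle.load(open('wrist.pkl','rb')); s=w['state']; print(w['cx'],w['cy'])
g=w['color'].astype(int); F=[]
for x0,y0,x1,y1 in((115,116,155,152),(362,112,400,150),(130,262,166,294)):
    m=g[y0:y1,x0:x1].max(2)<60
    p,n=max(blobs(m,(x0,y0),20),key=lambda t:t[1]); F.append(wray(w,p,54)[0]); print(p,n,F[-1].round(1))
F=np.array(F)[:,:2]
# fit scale pose: feet local (x,y): image up= -? closing to +y world; scale y = -world x
L=np.array([(-100,65),(100,65),(-100,-65)])
A=L-L.mean(0);B=F-F.mean(0); th=np.arctan2((A[:,0]*B[:,1]-A[:,1]*B[:,0]).sum(),(A*B).sum())
R=np.array([[np.cos(th),-np.sin(th)],[np.sin(th),np.cos(th)]]); t=F.mean(0)-R@L.mean(0)
print('yaw',np.degrees(th),'C',t,'res',(F-(L@R.T+t)).round(1),'bay',R@[20,0]+t)
inv=lambda P:(P[:,:2]-t)@R
for nm,uv,z in(('dark bay TL TR BL BR top',[(250,189),(309,189),(251,222),(309,222)],43),('blue edge',[(150,185),(220,183),(152,240),(222,240)],53),('ledge',[(323,209),(331,209)],49)):
    print(nm,inv(wray(w,uv,z)).round(1).tolist())
# battery front lower edge: columns
for z in (140,150,155): 
    P=wray(w,[(257,240),(324,238)],z); print(z,np.array([tool(p-s['eef_pos'],s) for p in P]).round(1).tolist())
cv2.imwrite('pics/d.png',cv2.resize(w['color'][165:315,205:375],None,fx=4,fy=4,interpolation=2)[...,::-1])
```

```text
281.1438005863257 213.27453822629548
[132.11871227 133.61971831] 497 [ 518.3 -102.    54. ]
[379.88256228 130.64412811] 562 [527.3  93.3  54. ]
[147.96174863 278.2568306 ] 366 [ 645.1 -107.7   54. ]
yaw 87.36637212972578 C [586.73153497  -6.51602162] res [[ 1.1  1.4]
 [ 0.9 -3.1]
 [-1.9  1.7]] bay [587.65052083  13.46285385]
dark bay TL TR BL BR top [[-4.1, 15.0], [43.5, 15.0], [-3.9, -12.9], [44.1, -12.8]]
blue edge [[-85.7, 21.3], [-26.6, 21.9], [-89.3, -26.4], [-27.3, -25.3]]
ledge [[54.6, -0.1], [61.1, -0.0]]
140 [[8.5, -13.3, 39.7], [9.6, 21.8, 39.7]]
150 [[12.2, -12.6, 29.7], [13.2, 20.4, 29.7]]
155 [[14.1, -12.2, 24.7], [15.1, 19.7, 24.7]]
```

View pics/d.png

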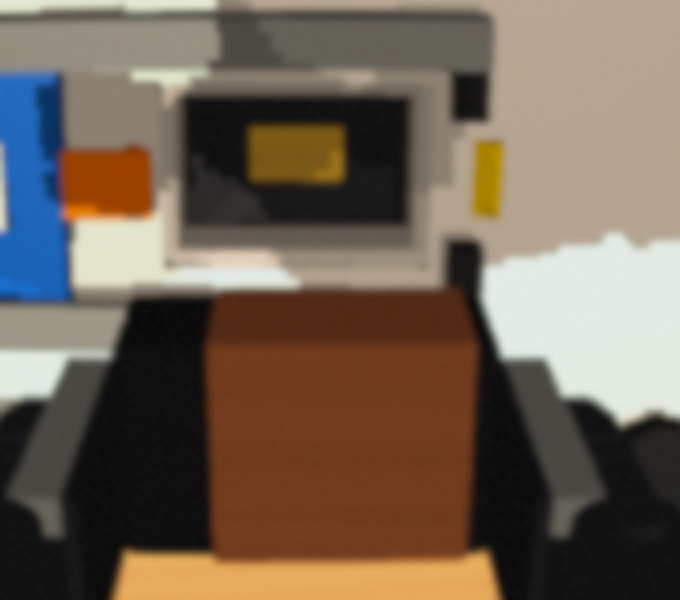

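Run:
```python
from h import *
w=pickle.load(open('wrist.pkl','rb')); s=w['state']
g=w['color'].astype(int).sum(2)//3
print('row 206',g[206,240:325].tolist()); print('col 262',g[176:242,262].tolist()); print('col 295',g[176:242,295].tolist())
for p in((280,207.3),(163/4+205,207),(437/4+205,207),(280,73/4+165),(280,265/4+165)):print(wray(w,p,46).round(1))
```

```text
row 206 [73, 77, 94, 111, 119, 117, 114, 110, 103, 89, 68, 46, 34, 36, 39, 36, 26, 23, 19, 19, 16, 17, 17, 16, 17, 18, 33, 52, 69, 76, 76, 76, 77, 75, 77, 76, 76, 76, 76, 76, 77, 77, 77, 78, 79, 79, 83, 89, 95, 94, 80, 53, 31, 25, 23, 21, 20, 21, 19, 20, 21, 21, 21, 18, 17, 25, 44, 66, 89, 103, 110, 113, 117, 123, 127, 128, 128, 134, 147, 159, 163, 162, 156, 138, 114]
col 262 [72, 71, 72, 72, 72, 80, 99, 118, 123, 117, 107, 95, 75, 45, 22, 17, 17, 17, 15, 17, 18, 17, 17, 17, 17, 17, 16, 16, 16, 15, 17, 17, 20, 29, 38, 42, 43, 45, 47, 47, 48, 49, 50, 48, 51, 66, 83, 90, 91, 96, 115, 155, 190, 202, 206, 213, 223, 228, 229, 224, 195, 133, 75, 51, 49, 49]
col 295 [95, 95, 95, 95, 97, 107, 130, 152, 160, 151, 128, 107, 79, 46, 22, 18, 17, 16, 18, 17, 16, 18, 15, 17, 16, 16, 17, 18, 17, 20, 21, 24, 25, 26, 25, 25, 24, 25, 24, 25, 24, 25, 24, 25, 37, 62, 82, 90, 91, 93, 101, 117, 134, 140, 143, 146, 154, 158, 159, 154, 134, 96, 63, 51, 48, 49]
[[587.2  13.6  46. ]]
[[585.6 -14.1  46. ]]
[[588.1  41.3  46. ]]
[[567.5  14.5  46. ]]
[[607.5  12.7  46. ]]
```

Bay centre is about (588, 13.3), with the wrist, side and feet estimates agreeing within 2 mm. The battery is centred in the grip to about 1 mm. Lowering it to the bay mouth.

Request:
step_arm(
  plan=[
    {"dx":0.004,"dy":-0.0055,"dz":0.1,"ax":0,"ay":0,"az":0,"gripper":0.3},
    {"dx":0,"dy":0,"dz":0.1,"ax":0,"ay":0,"az":0,"gripper":0.3},
    {"dx":0,"dy":0,"dz":0.1,"ax":0,"ay":0,"az":0,"gripper":0.3},
    {"dx":0,"dy":0,"dz":0.03,"ax":0,"ay":0,"az":0,"gripper":0.3},
    {"dx":0,"dy":0,"dz":0.012,"ax":0,"ay":0,"az":0,"gripper":0.3},
    {"dx":0,"dy":0,"dz":0.01,"ax":0,"ay":0,"az":0,"gripper":0.3},
    {"dx":0,"dy":0,"dz":0,"ax":0,"ay":0,"az":0,"gripper":0.3},
    {"dx":0,"dy":0,"dz":0,"ax":0,"ay":0,"az":0,"gripper":0.3},
  ],
)

```text
clock: 7.0
eef_pos: [588.2, 12.8, 74.2]
tool_rot: [3.141, 0.001, 3.096]
force: [0.4, 0.6, -1.4]
width: 42.0
gripper_force: 61.1
```

Run:
```python
from h import *
w=grab('wrist'); save(w,'w4.png',(180,160,380,310),4); s=w['state']; print(s['clock'],s['eef_pos'],s['tool_rot'],s['force'])
```

```text
7.0 [588.19494005  12.8040364   74.22329439] [3.14147107e+00 1.07142342e-03 3.09648983e+00] [ 0.44825504  0.55574294 -1.36983155]
```

View pics/w4.png

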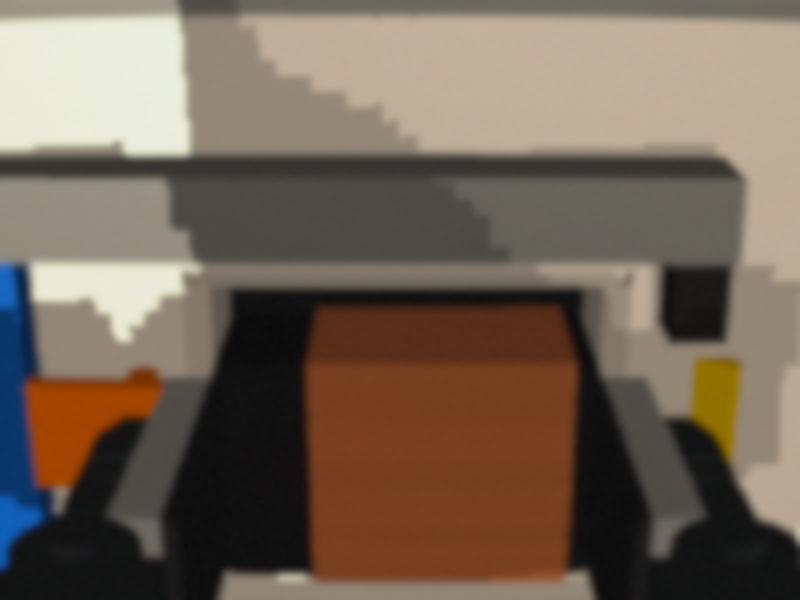

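Close view: the battery sits centred over the mouth, with its front edge about 2 mm inside the bay edge (crop row 305 against 290). No contact yet, so I'm lowering a little more and releasing.

Request:
step_arm(
  plan=[
    {"dx":0,"dy":0,"dz":0.006,"ax":0,"ay":0,"az":0,"gripper":0.3},
    {"dx":0,"dy":0,"dz":0.006,"ax":0,"ay":0,"az":0,"gripper":0.3},
    {"dx":0,"dy":0,"dz":0,"ax":0,"ay":0,"az":0,"gripper":0.3},
  ],
)

```text
clock: 7.42
eef_pos: [587.6, 12.8, 69.8]
tool_rot: [-3.142, -0.001, 3.097]
force: [0.2, -0.5, -0.9]
width: 41.9
gripper_force: 61.1
```

Request:
step_arm(
  plan=[
    {"dx":0,"dy":0,"dz":0,"ax":0,"ay":0,"az":0,"gripper":0.7},
    {"dx":0,"dy":0,"dz":0,"ax":0,"ay":0,"az":0,"gripper":0.7},
    {"dx":0,"dy":0,"dz":0,"ax":0,"ay":0,"az":0,"gripper":0.7},
    {"dx":0,"dy":0,"dz":0,"ax":0,"ay":0,"az":0,"gripper":0.7},
    {"dx":0,"dy":0,"dz":-0.1,"ax":0,"ay":0,"az":0,"gripper":0.7},
    {"dx":0,"dy":0,"dz":-0.1,"ax":0,"ay":0,"az":0,"gripper":0.7},
    {"dx":0,"dy":0,"dz":-0.1,"ax":0,"ay":0,"az":0,"gripper":0.7},
    {"dx":0,"dy":0,"dz":-0.04,"ax":0,"ay":0,"az":0,"gripper":0.7},
    {"dx":0,"dy":0,"dz":0,"ax":0,"ay":0,"az":0,"gripper":0.7},
  ],
)

```text
clock: 8.55
eef_pos: [588.0, 12.8, 172.3]
tool_rot: [3.142, 0.001, 3.096]
force: [-0.2, -0.4, -0.1]
width: 59.9
gripper_force: 0.0
```

Run:
```python
from h import *
w=grab('wrist'); save(w,'w5.png',(130,160,350,320),3.6); s=w['state']; print(s['clock'],s['eef_pos'],s['tool_rot'],s['force'],w['range_z'][195:225:6,255:310:8])
```

```text
8.55 [588.03508384  12.77763814 172.34088098] [3.14152455e+00 1.05619237e-03 3.09641368e+00] [-0.1997246  -0.41396087 -0.14062252] [[255.34592 256.31268 253.48955 253.62578   0.      254.66132 253.90848]
 [256.39783 255.7384  255.05101   0.      256.73053 255.11551 255.58806]
 [257.21295 255.95325 255.88995 257.87994 256.34662 257.55878 258.23785]
 [258.5851  258.49167 257.86838 259.62753 258.71603 257.98892 257.8292 ]
 [260.13272 261.16788 258.9358  260.57623 261.04068 259.96173 259.415  ]]
```

View pics/w5.png

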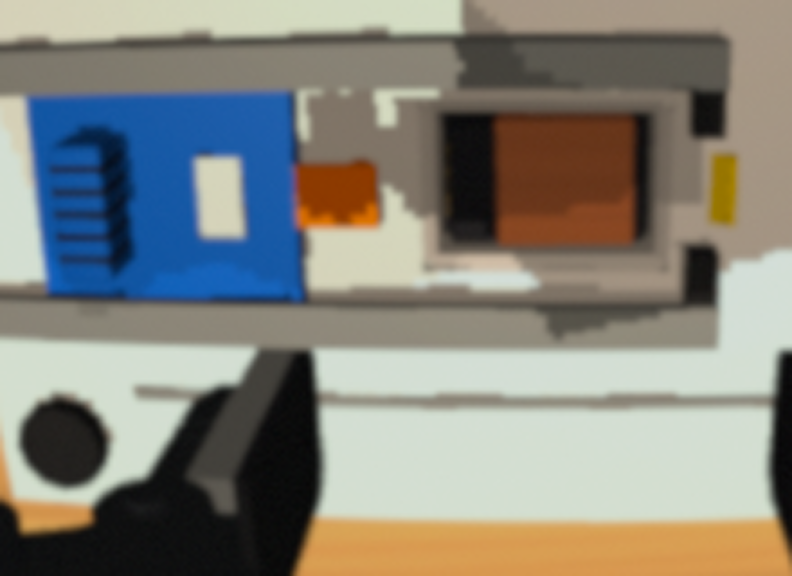

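The battery lies in the bay: copper spans crop columns 495–635, a gap shows all round, and its depth matches a top near z = 45 mm. The cover's ridge is at crop (80,200) and its leading edge at crop column 297.

Run:
```python
from h import *
w=pickle.load(open('wrist.pkl','rb')); s=w['state']
th=np.radians(87.37); R=np.array([[np.cos(th),-np.sin(th)],[np.sin(th),np.cos(th)]]); C=np.array([588,13.3])-R@[20,0]
px=lambda a,b:(130+a/3.6,160+b/3.6)
for nm,p,z in(('lead',px(298,200),53),('trail',px(38,200),53),('ridge top L',px(55,200),67),('ridge top R',px(101,200),67),('ridge y+',px(78,143),67),('ridge y-',px(82,270),67),('bay L',px(440,180),43),('bay R',px(655,180),43),('ledge far',px(737,188),49)):
    P=wray(w,p,z)[0,:2]; print(nm,P.round(1),(R.T@(P-C)).round(1))
T=np.r_[R@[-72,0]+C,110]; print(T, tool(T-s['eef_pos'],s)/300)
```

```text
lead [587.1 -41. ] [-34.3  -1.6]
trail [ 584.5 -102.7] [-96.   -1.8]
ridge top L [580.9 -91.7] [-85.2   2.3]
ridge top R [581.3 -80.9] [-74.4   2.4]
ridge y+ [568.8 -84.3] [-78.4  14.7]
ridge y- [596.8 -87.9] [-80.7 -13.4]
bay L [586.8 -10.8] [-4.2  0.1]
bay R [588.9  36.7] [43.4  0.2]
ledge far [589.8  54.1] [60.8  0.1]
[583.77848417 -78.60309464 110.        ] [ 0.00063672 -0.30494659  0.20778161]
```

Earlier the leading edge was at about -27 mm; it is now at -34 mm, so the opening finger nudged the cover back about 7 mm. It is still captive in the rails (trailing edge -96 mm). The ridge is at about -79.5 mm on the scale and needs about 85 mm of travel. Pinching the ridge from above.

Request:
step_arm(
  plan=[
    {"dx":0,"dy":-0.11,"dz":0,"ax":0,"ay":0,"az":0,"gripper":0.5},
    {"dx":0,"dy":-0.11,"dz":0,"ax":0,"ay":0,"az":0,"gripper":0.5},
    {"dx":0,"dy":-0.11,"dz":0.04,"ax":0,"ay":0,"az":0,"gripper":0.5},
    {"dx":0,"dy":0,"dz":0.1,"ax":0,"ay":0,"az":0,"gripper":0.5},
    {"dx":0,"dy":0,"dz":0.1,"ax":0,"ay":0,"az":0,"gripper":0.5},
    {"dx":0,"dy":0,"dz":0.05,"ax":0,"ay":0,"az":0,"gripper":0.4},
    {"dx":0,"dy":0,"dz":0.024,"ax":0,"ay":0,"az":0,"gripper":0.4},
    {"dx":0,"dy":0,"dz":0,"ax":0,"ay":0,"az":0,"gripper":0.4},
    {"dx":0,"dy":0,"dz":0,"ax":0,"ay":0,"az":0,"gripper":0.4},
  ],
)

```text
clock: 9.72
eef_pos: [584.0, -86.1, 78.6]
tool_rot: [-3.141, 0.002, 3.097]
force: [0.5, 0.9, 0.4]
width: 34.3
gripper_force: 0.0
```

Request:
step_arm(
  plan=[
    {"dx":0,"dy":0,"dz":0,"ax":0,"ay":0,"az":0,"gripper":0.2},
    {"dx":0,"dy":0,"dz":0,"ax":0,"ay":0,"az":0,"gripper":0.1},
    {"dx":0,"dy":0,"dz":0,"ax":0,"ay":0,"az":0,"gripper":0},
    {"dx":0,"dy":0,"dz":0,"ax":0,"ay":0,"az":0,"gripper":0},
    {"dx":0,"dy":0,"dz":0,"ax":0,"ay":0,"az":0,"gripper":0},
    {"dx":0,"dy":0,"dz":0,"ax":0,"ay":0,"az":0,"gripper":0},
  ],
)

```text
clock: 10.48
eef_pos: [583.9, -86.1, 78.8]
tool_rot: [-3.141, 0.001, 3.097]
force: [-1.0, -0.2, 6.0]
width: 10.0
gripper_force: 59.5
```

Request:
step_arm(
  plan=[
    {"dx":0,"dy":0.03,"dz":-0.002,"ax":0,"ay":0,"az":0,"gripper":0},
    {"dx":0,"dy":0.05,"dz":0,"ax":0,"ay":0,"az":0,"gripper":0},
    {"dx":0,"dy":0.05,"dz":0,"ax":0,"ay":0,"az":0,"gripper":0},
    {"dx":0,"dy":0.05,"dz":0,"ax":0,"ay":0,"az":0,"gripper":0},
    {"dx":0,"dy":0.04,"dz":0,"ax":0,"ay":0,"az":0,"gripper":0},
    {"dx":0,"dy":0.01,"dz":0,"ax":0,"ay":0,"az":0,"gripper":0},
    {"dx":0,"dy":0,"dz":0,"ax":0,"ay":0,"az":0,"gripper":0},
    {"dx":0,"dy":0,"dz":0,"ax":0,"ay":0,"az":0,"gripper":0},
  ],
)

```text
clock: 11.48
eef_pos: [586.9, -14.7, 78.8]
tool_rot: [3.14, 0.001, 3.099]
force: [0.0, 0.3, 6.6]
width: 10.1
gripper_force: 59.5
```

Run:
```python
from h import *
w=grab('wrist'); s=w['state']; print(s['clock'],s['eef_pos'],s['force'])
save(w,'w6.png',(180,130,400,290),3.6)
```

```text
11.475 [586.87165189 -14.67169937  78.77716166] [0.01485232 0.32807576 6.58612526]
```

View pics/w6.png

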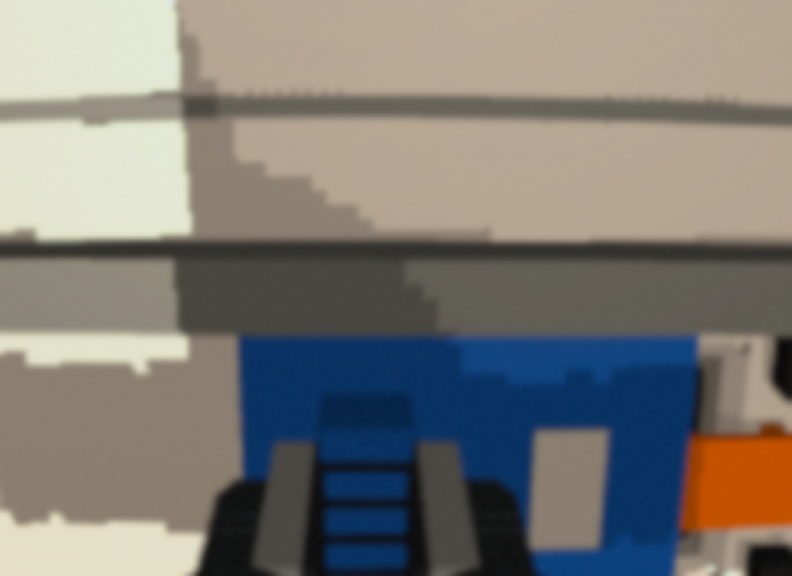

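The cover is following the gripper, with its leading edge at crop column 697 and the stop face at about 770, so roughly 10–14 mm remain. From here I'll use small, force-checked steps.

Request:
step_arm(
  plan=[
    {"dx":0,"dy":0.005,"dz":0,"ax":0,"ay":0,"az":0,"gripper":0},
    {"dx":0,"dy":0.005,"dz":0,"ax":0,"ay":0,"az":0,"gripper":0},
    {"dx":0,"dy":0.003,"dz":0,"ax":0,"ay":0,"az":0,"gripper":0},
    {"dx":0,"dy":0,"dz":0,"ax":0,"ay":0,"az":0,"gripper":0},
  ],
)

```text
clock: 12.02
eef_pos: [587.0, -12.1, 78.8]
tool_rot: [3.142, 0.001, 3.098]
force: [0.7, -1.8, 5.6]
width: 10.0
gripper_force: 59.5
```

Request:
step_arm(
  plan=[
    {"dx":0,"dy":0.003,"dz":0,"ax":0,"ay":0,"az":0,"gripper":0},
    {"dx":0,"dy":0.003,"dz":0,"ax":0,"ay":0,"az":0,"gripper":0},
    {"dx":0,"dy":0,"dz":0,"ax":0,"ay":0,"az":0,"gripper":0},
  ],
)

```text
clock: 12.4
eef_pos: [587.0, -10.3, 78.7]
tool_rot: [3.142, 0.001, 3.098]
force: [0.3, -2.1, 4.6]
width: 10.2
gripper_force: 59.5
```

Request:
step_arm(
  plan=[
    {"dx":0,"dy":0.003,"dz":0,"ax":0,"ay":0,"az":0,"gripper":0},
    {"dx":0,"dy":0.003,"dz":0,"ax":0,"ay":0,"az":0,"gripper":0},
    {"dx":0,"dy":0,"dz":0,"ax":0,"ay":0,"az":0,"gripper":0},
  ],
)

```text
clock: 12.78
eef_pos: [587.1, -9.3, 78.8]
tool_rot: [-3.141, 0.001, 3.097]
force: [0.3, -3.3, 5.4]
width: 9.8
gripper_force: 59.5
```

Request:
step_arm(
  plan=[
    {"dx":0,"dy":0.003,"dz":0,"ax":0,"ay":0,"az":0,"gripper":0},
    {"dx":0,"dy":0.003,"dz":0,"ax":0,"ay":0,"az":0,"gripper":0},
    {"dx":0,"dy":0,"dz":0,"ax":0,"ay":0,"az":0,"gripper":0},
  ],
)

```text
clock: 13.15
eef_pos: [587.1, -8.5, 78.9]
tool_rot: [-3.14, 0.001, 3.096]
force: [-1.0, -4.9, 7.1]
width: 10.3
gripper_force: 59.6
```

Request:
step_arm(
  plan=[
    {"dx":0,"dy":0.004,"dz":0,"ax":0,"ay":0,"az":0,"gripper":0},
    {"dx":0,"dy":0.004,"dz":0,"ax":0,"ay":0,"az":0,"gripper":0},
    {"dx":0,"dy":0,"dz":0,"ax":0,"ay":0,"az":0,"gripper":0},
    {"dx":0,"dy":0,"dz":0,"ax":0,"ay":0,"az":0,"gripper":0},
  ],
)

```text
clock: 13.65
eef_pos: [587.2, -7.4, 78.9]
tool_rot: [-3.138, 0.001, 3.096]
force: [-0.3, -7.1, 8.3]
width: 10.1
gripper_force: 59.8
```

Request:
step_arm(
  plan=[
    {"dx":0,"dy":0.004,"dz":0,"ax":0,"ay":0,"az":0,"gripper":0},
    {"dx":0,"dy":0.004,"dz":0,"ax":0,"ay":0,"az":0,"gripper":0},
    {"dx":0,"dy":0,"dz":0,"ax":0,"ay":0,"az":0,"gripper":0},
    {"dx":0,"dy":0,"dz":0,"ax":0,"ay":0,"az":0,"gripper":0},
  ],
)

```text
clock: 14.15
eef_pos: [587.2, -6.7, 79.0]
tool_rot: [-3.136, 0.0, 3.094]
force: [-0.6, -10.3, 8.0]
width: 10.2
gripper_force: 59.8
```

Request:
step_arm(
  plan=[
    {"dx":0,"dy":0.004,"dz":0,"ax":0,"ay":0,"az":0,"gripper":0},
    {"dx":0,"dy":0.002,"dz":0,"ax":0,"ay":0,"az":0,"gripper":0},
    {"dx":0,"dy":0,"dz":0,"ax":0,"ay":0,"az":0,"gripper":0},
    {"dx":0,"dy":0,"dz":0,"ax":0,"ay":0,"az":0,"gripper":0},
  ],
)

```text
clock: 14.65
eef_pos: [587.4, -1.0, 78.7]
tool_rot: [-3.141, 0.001, 3.097]
force: [-0.2, -3.3, 6.4]
width: 10.3
gripper_force: 59.7
```

Request:
step_arm(
  plan=[
    {"dx":0,"dy":0.003,"dz":0,"ax":0,"ay":0,"az":0,"gripper":0},
    {"dx":0,"dy":0,"dz":0,"ax":0,"ay":0,"az":0,"gripper":0},
    {"dx":0,"dy":0,"dz":0,"ax":0,"ay":0,"az":0,"gripper":0},
  ],
)

```text
clock: 15.02
eef_pos: [587.5, -1.0, 78.8]
tool_rot: [-3.14, 0.001, 3.097]
force: [-0.9, -4.0, 6.7]
width: 10.0
gripper_force: 59.7
```

It clicked: the position jumped to -1.0 and the push fell from about 10 N to about 3 N. Releasing, lifting clear and checking.

Request:
step_arm(
  plan=[
    {"dx":0,"dy":-0.006,"dz":0,"ax":0,"ay":0,"az":0,"gripper":0},
    {"dx":0,"dy":0,"dz":0,"ax":0,"ay":0,"az":0,"gripper":0.25},
    {"dx":0,"dy":0,"dz":0,"ax":0,"ay":0,"az":0,"gripper":0.35},
    {"dx":0,"dy":0,"dz":0,"ax":0,"ay":0,"az":0,"gripper":0.4},
    {"dx":0,"dy":0,"dz":-0.05,"ax":0,"ay":0,"az":0,"gripper":0.4},
    {"dx":0,"dy":0,"dz":-0.1,"ax":0,"ay":0,"az":0,"gripper":0.4},
    {"dx":0,"dy":0,"dz":-0.1,"ax":0,"ay":0,"az":0,"gripper":0.4},
    {"dx":0,"dy":0,"dz":-0.1,"ax":0,"ay":0,"az":0,"gripper":0.4},
    {"dx":0,"dy":0,"dz":0,"ax":0,"ay":0,"az":0,"gripper":0.4},
  ],
)

```text
clock: 16.15
eef_pos: [589.0, -2.0, 186.8]
tool_rot: [3.141, 0.006, 3.096]
force: [-0.7, 0.0, 0.1]
width: 34.2
gripper_force: 0.0
```

Run:
```python
from h import *
w=grab('wrist'); s=w['state']; print(s['clock'],s['eef_pos'],s['force'],s['width'])
rgb=w['color']; h=cv2.cvtColor(rgb,cv2.COLOR_RGB2HSV); roi=np.zeros(h.shape[:2],bool); roi[165:250,200:400]=1
C=np.array([587.1,-6.7]); th=np.radians(87.37); R=np.array([[np.cos(th),-np.sin(th)],[np.sin(th),np.cos(th)]])
for nm,m,z in(('blue',(h[...,0]>100)&(h[...,0]<125)&(h[...,1]>120),53),('orange',(h[...,0]<15)&(h[...,1]>180),50),('yellow',(h[...,0]>20)&(h[...,0]<32)&(h[...,1]>170),49),('dark',rgb.max(2)<40,53.6)):
    n,l,st,c=cv2.connectedComponentsWithStats((m&roi).astype(np.uint8))
    for i in range(1,n):
        if st[i,4]<25: continue
        x,y,wd,hh=st[i,:4]; P=wray(w,[(x-.5,y+hh/2),(x+wd-.5,y+hh/2)],z)[:,:2]
        print(nm,st[i].tolist(),((P-C)@R).round(1).tolist())
```

```text
16.15 [589.00504254  -2.02633088 186.76304284] [-0.7249425   0.04681329  0.06284937] 34.18281279087221
blue [262, 179, 78, 56, 3871] [[-11.6, -0.9], [51.8, -0.8]]
orange [338, 198, 21, 16, 306] [[50.6, -0.7], [68.5, -0.6]]
dark [340, 180, 6, 10, 57] [[50.8, 17.6], [55.7, 17.7]]
dark [338, 221, 5, 13, 57] [[50.9, -18.2], [55.1, -18.2]]
```

The leading edge measures 51–52 mm, level with the stop faces at 51, and the tab reaches past the ledge. The robot is clear, so I'm handing in.

```bash
python3 -c "
from cell import ctrl; print(ctrl.finish_job())"
```

```text
the job is handed in; nothing more can be done
None
```

I laid the battery flat in the bay, slid the blue cover home until its tab clicked behind the ledge, and handed the job in at about 16 s with the robot clear; no verdict was returned.

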